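Start the spool lapping machine

ROBOT

A 6-joint arm with a two-finger parallel gripper is mounted at the origin on the work surface. World frame = base frame: x ahead of the robot, y to its left, z up, the work surface at z = 0. Lengths are in m, angles in rad, forces in N, time in s.
With the tool pointing down it reaches from about 0.275 to 0.725 m from the base axis. Payload 5.6 kg.
Tool frame: the origin (TCP) lies on the centre line of the jaws, within the pads' length; the fingertips stand 17 mm ahead of it and the grasp point (between the pads) lies 2 mm behind it; z points along the fingers, y is the direction in which the jaws open and shut (so a half turn about z gives the same grasp; the last joint's range is limited). The gripper opens to 85 mm and grips with 20 to 120 N. Pads are 22 mm wide; open, the fingers measure 114 mm over their backs; the gripper's body (76 mm by 85 mm) begins 54 mm behind the grasp point. The pads swing forward as they close: fully open they stand 13 mm farther back than shut.
Start: joints at [1.398, 0.255, 0.108, 0, -1.424, -0.285], TCP at [0.243, 0.493, 0.216] pointing down, gripper open.
Joint ranges: [-2.95, 2.95], [-1.21, 1.97], [-1.09, 1.5], [-2.87, 1.71], [-2.94, -0.07], [-3.05, 3.05]. Speed limits (rad/s): [2.57, 2.57, 3.14, 3.14, 3.14, 3.14].

INTERFACE

Orientations are given as a rotation vector (axis times angle).
In Python, from cell import robot, eyes gives the robot as it stands.
- The arm moves only by the tool arm_command, never from a script. Its argument "moves" is a list of rows, each an object with "offset": the shift along the world's x, y, z in mm, a list of three; "turn": the turn, a rotation vector about the world's x, y, z in degrees, a list of three; "fingers": the opening, from -1 (shut) to 1 (fully open). In form: [{"offset": [tx, ty, tz], "turn": [wx, wy, wz], "fingers": fingers}, ...]. A call has 1 to 5 rows; each row shifts and turns the commanded pose from where the row before left it; what a row does not reach is not made up. A row lasts 1/8 s, in which the tool goes at most 62.5 mm and 10.7 degrees, less where a joint would pass 70% of its speed; a pose out of reach is approached as far as the arm can. A call is refused whole if a number of a shift passes 62.5 or a number of a turn 10.7, either way. A call with a gripper value outside its range is refused whole. The fingers move at their own pace and stop on an object; "grip_force" is the grip in N (left out, the last holds). Time passes only in rows, so rows that do not move let the fingers close. It gives the time, the measured TCP pose, the force and the opening at its end, in the units of the state.
- robot.get_state(): the state, without advancing time (a new reading comes with each control period).
- eyes.get_image(name): name is "scene" or "top" or "wrist"; returns (picture, depth): 400x640x3 uint8, red, green, blue; 400x640 float32, m along the optical axis (not along the pixel's ray), 0 where there is no reading.
- eyes.camera_info(name): a dict with "intrinsics" (3x3 intrinsics, pixels), "rvec" (rotation vector, rad) and "tvec" (3), from world to camera coordinates, as OpenCV has them. Camera axes: x right, y down, z forward; pixel columns grow to the right and rows downward; lengths in m; the calibration is good to about 2 mm. A picture is of the moment at which its call begins: read the wrist's pose just before it. camera_info takes no time and is no camera call; for the wrist camera it gives the pose at the moment of the call.
- robot.sign_off(): hands the job in, once; it reports no verdict.
The state is a dict: "time": time; "joint_positions": joint angles; "dq": joint speeds; "joint_efforts": joint torques, N m; "eef_pos": TCP position; "tool_rot": TCP orientation; "wrist_force": force on the tool from outside, world axes, zero at the start; "wrist_torque": the same for the moment, N m; "gripper_width": opening from 0.0 (shut) to 1.0 (fully open).
Only numpy, scipy, OpenCV 4.12 (cv2) and the standard library are available. Lean on these libraries where they do the work, as an engineer would, in place of code of your own. Each camera call takes 0.05 s, during which the arm holds its last target.

TASK

Start the spool lapping machine in the proper order, pressing with the fingertips only: first push the raised left end of the speed rocker on the lapping machine's sloping console fully down, to slow; next press the pump start button on the oil tank fully in; and only then the spindle start button on the console. On both starters the start button is the smaller flat one and the mushroom beside it is stop; leave both starters on and the rocker at slow, do not shift the loose parts lying about, and finish with the hand clear.

Things in the scene. Friction and masses are not known exactly. Their poses are not given: they have to be found in the camera images.
- speed_rocker (a joint): Speed rocker on the machine's sloping console, the leftmost control seen from the robot. In rad: 0 = fast (right end down, left end raised, as at the start), 0.4 = slow (left end fully down). Stiff, no spring: about 3 N pressed 16 mm from the hinge moves it, down 6 mm in all there, and it stays where it is put, so press it to the bottom
- rocker_left (a point): where to press for slow: on top of the rocker's left half, 16 mm from its hinge; moves with it. The rocker is a black paddle, 50 mm from left to right, 28 mm wide, with a V-shaped hollow top, hinged across the middle; its pressed half lies parallel to the console, 12 mm above it. x axis along the hinge, away from the robot and up the slope
- spindle_on (a joint): Spindle start button, in the middle of the lapping machine's console, 80 mm to the right of the rocker's hinge. In m: 0 = out (spindle off), 0.006 = in (running). 6 mm travel; stiff and without a return spring: about 2.5 N moves it and it stays where it is pushed, so do not stop at first touch but press it to the bottom
- spindle_on_top (a point): centre of the top of the spindle start button, a black, flat, round button 25 mm across, top 14 mm above the face round it when out, 8 mm when in. z axis = the button's axis, outwards. x and y lie in the console's face: x away from the robot and up its slope of 0.26 rad, y to the left. The headstock begins 80 mm behind the row of controls and rises 65 mm above the middle of the console
- spindle_off (a joint): Spindle stop button, a black mushroom head 36 mm across, 60 mm to the right of the spindle start button. In m: 0 = down (as at the start), 0.006 = up. Linked to the start button: it rises when that goes in, and pressing it pops the start button out again
- pump_on (a joint): Pump start button, on the grey starter box on the oil tank's lid, the far one of the two there. In m: 0 = out (pump off), 0.006 = in (running). 6 mm travel; stiff and without a return spring: about 2.5 N moves it and it stays where it is pushed, so do not stop at first touch but press it to the bottom
- pump_on_top (a point): centre of the top of the pump start button, a black, flat, round button 25 mm across, top 14 mm above the face round it when out, 8 mm when in. z axis = the button's axis, outwards. 164 mm above the bench when out. x away from the robot along the starter box, y to the left. The tank is a grey box 200 x 260 x 100 mm; its finned pump motor (top 190 mm above the bench) stands 130 mm to the right of the button
- pump_off (a joint): Pump stop button, a black mushroom head 36 mm across on the same box, 60 mm nearer to the robot than the pump start button. In m: 0 = down (as at the start), 0.006 = up; linked to the start button as the spindle's is
- machine: The bench lapping machine, fixed: green cast base 260 mm deep, 320 mm wide and 60 mm high (origin in the middle of its underside, 85 mm behind the row of controls), grey console at its front, headstock 150 mm high at its left rear with a chuck and copper lap pointing right; x away from the robot, y left, turned up to 0.2 rad
- oil_tank: The lapping-oil tank, fixed: grey box, origin in the middle of its underside; x away from the robot, y left, turned up to 0.2 rad. It stands on one side of the bench and the lapping machine on the other, either way round
- handle: a black bakelite spool handle, a lathe-turned grip 88 mm long and 28 mm thick lying on the bench; origin in the middle of its underside; a bystander
- plug: an orange nylon end plug, 38 mm flange, 31 mm tall, standing on the lid of the oil tank; origin in the middle of its underside; a bystander
- ball_cage: a silver steel check ball cage, 32 mm across and 36 mm tall, standing on top of the lapping machine's headstock; origin in the middle of its underside; a bystander
- spool: a steel valve spool 112 mm long and 22 mm thick lying on top of the valve block; origin in the middle of its underside; a bystander
- valve_body: a dark steel valve block 100 x 60 x 50 mm on the bench; origin in the middle of its underside; a bystander
- compound_jar: a jar of lapping compound, 56 mm across and 50 mm tall, on the bench; origin in the middle of its underside; a bystander

How it is judged:
By the outcome, as a careful person would: the job done as asked, in the order asked, and still so for the second after the job is handed in, with the robot touching nothing.
It also fails if it takes over 51 s, if anything falls off the work surface, if the arm or the gripper's body presses on something with over 40 N, if the wrist force passes 120 N, or if a joint passes its speed limit or range.

## Working session

There is one attempt and no reset: what is moved stays moved. The work goes in short steps, Python scripts to look and compute and a tool call to move; the robot and the scene stay as the last step left them, time stands still between calls to the robot, and variables do not carry over. Pictures are saved under pics/ and viewed, and the job is handed in when it is done.

Besides the shell and the picture viewer there is one more tool, called after "Request:" as name([rows], argument=value, ...), one row to a line, values as JSON. arm_command: Moves the arm, as the interface text tells. Its arguments: {"type":"object","properties":{"moves":{"type":"array","items":{"type":"object","properties":{"offset":{"type":"array","items":{"type":"number"}},"turn":{"type":"array","items":{"type":"number"}},"fingers":{"type":"number"}}}},"grip_force":{"type":"number"}},"required":["moves"]}

```bash
ls; mkdir -p pics; cat > h.py <<'E'
import numpy as np, cv2
from cell import robot, eyes
def grab(n,tag):
    ci=eyes.camera_info(n); p,d=eyes.get_image(n)
    cv2.imwrite(f'pics/{tag}.png',p[:,:,::-1]); np.savez(f'{tag}.npz',p=p,d=d,K=ci['intrinsics'],r=ci['rvec'],t=ci['tvec'])
def load(tag):
    z=np.load(f'{tag}.npz'); K=z['K'];R=cv2.Rodrigues(z['r'].astype(float))[0];t=z['t'].reshape(3);d=z['d']
    v,u=np.mgrid[:d.shape[0],:d.shape[1]]
    c=np.stack([(u-K[0,2])/K[0,0]*d,(v-K[1,2])/K[1,1]*d,d],-1)
    W=(c-t)@R; W[d==0]=np.nan
    return z['p'],W,K,R,t
E
python3 - <<'E'
from h import *
s=robot.get_state(); print(s)
for n in('scene','top','wrist'): grab(n,n+'0')
E
```

```text
pics
{'time': 0.0, 'joint_positions': array([ 1.39761276e+00,  2.55748334e-01,  1.07011451e-01, -4.68503324e-04,
       -1.42390012e+00, -2.84618651e-01]), 'dq': array([-9.70277026e-04,  6.82274303e-04,  6.21294954e-04, -2.03709803e-05,
       -1.04153519e-03,  1.91611758e-03]), 'joint_efforts': array([-1.06267176e-03, -3.86629093e+01,  2.37941194e+01,  5.36553562e+00,
       -6.24117689e-03,  1.35572628e-05]), 'eef_pos': array([0.24279778, 0.49292605, 0.21539881]), 'tool_rot': array([ 3.05780874e+00, -7.12533331e-01, -5.65418896e-04]), 'wrist_force': array([-0.42330987,  1.19994099,  0.09313593]), 'wrist_torque': array([-0.01406507,  0.00660485,  0.04789668]), 'gripper_width': 0.9974676742337723}
```

View pics/top0.png

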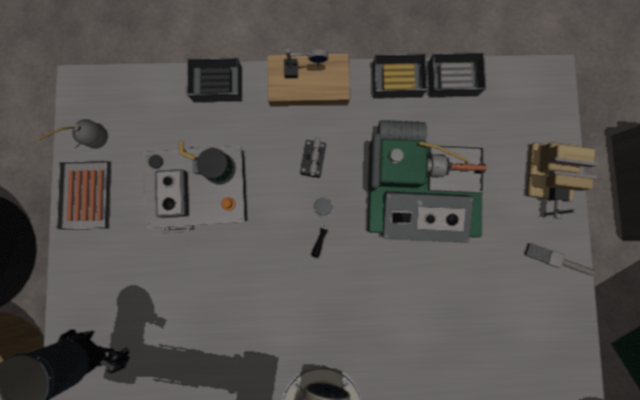

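View pics/scene0.png

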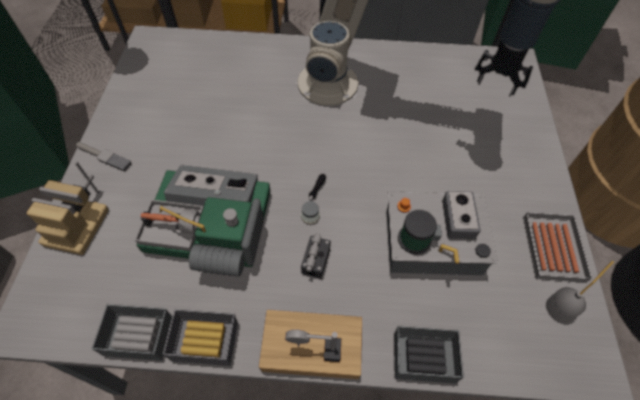

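View pics/wrist0.png

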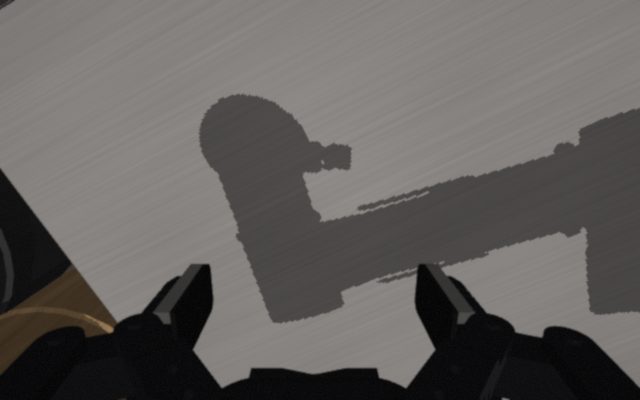

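The top view shows the tank on the left, with the pump start button at about (168,182) and its stop at (169,204). The machine is on the right, with the rocker at (402,217), spindle start at (430,219) and stop at (452,219).

```bash
python3 - <<'E'
from h import *
np.set_printoptions(precision=4,suppress=True)
for tag,pts in(('top0',dict(rock=(402,217),rl=(396,217),rr=(408,217),son=(430,219),soff=(452,219),pon=(168,182),poff=(169,204),cag=(396,156),plug=(228,204),motor=(214,165),c1=(416,211),c2=(416,229),c3=(390,230),c4=(390,200),c5=(470,230),c6=(470,200))),('scene0',dict(rock=(238,183),son=(208,180),soff=(184,178),pon=(464,215),poff=(462,199)))):
    p,W,K,R,t=load(tag)
    for k,(u,v) in pts.items():print(tag,k,W[v,u],p[v,u])
p,W,*_=load('top0')
im=cv2.resize(p[180:250,370:490],None,fx=6.5,fy=6.5,interpolation=cv2.INTER_CUBIC);cv2.imwrite('pics/c1.png',np.clip(im[:,:,::-1]*1.8,0,255))
im=cv2.resize(p[140:240,140:250],None,fx=6,fy=6,interpolation=cv2.INTER_CUBIC);cv2.imwrite('pics/c2.png',np.clip(im[:,:,::-1]*1.8,0,255))
E
```

```text
top0 rock [ 0.5285 -0.2302  0.0989] [18 17 17]
top0 rl [ 0.5288 -0.2135  0.1009] [13 13 13]
top0 rr [ 0.5282 -0.2468  0.098 ] [24 24 24]
top0 son [ 0.5215 -0.3066  0.0979] [24 23 25]
top0 soff [ 0.5205 -0.3683  0.0922] [26 25 26]
top0 pon [0.6295 0.3887 0.1644] [23 21 23]
top0 poff [0.5722 0.3867 0.1602] [30 28 30]
top0 cag [ 0.6823 -0.2061  0.1801] [115 112 111]
top0 plug [0.5712 0.2381 0.1346] [132  84  43]
top0 motor [0.6673 0.2624 0.1896] [48 47 48]
top0 c1 [ 0.5451 -0.2724  0.0839] [76 76 76]
top0 c2 [ 0.4956 -0.2719  0.0761] [79 80 80]
top0 c3 [ 0.4944 -0.2     0.0743] [77 79 79]
top0 c4 [ 0.5761 -0.1997  0.0958] [81 82 83]
top0 c5 [ 0.4897 -0.4224  0.0729] [55 71 62]
top0 c6 [ 0.5714 -0.4193  0.0962] [86 85 84]
scene0 rock [ 0.5377 -0.2258  0.1042] [20 19 21]
scene0 son [ 0.5346 -0.3124  0.1045] [25 22 23]
scene0 soff [ 0.5304 -0.3836  0.1004] [86 81 79]
scene0 pon [0.6309 0.3856 0.1653] [47 42 44]
scene0 poff [0.58   0.3863 0.1626] [31 30 31][ WARN:0@0.666] global loadsave.cpp:1063 imwrite_ Unsupported depth image for selected encoder is fallbacked to CV_8U.
```

View pics/c1.png

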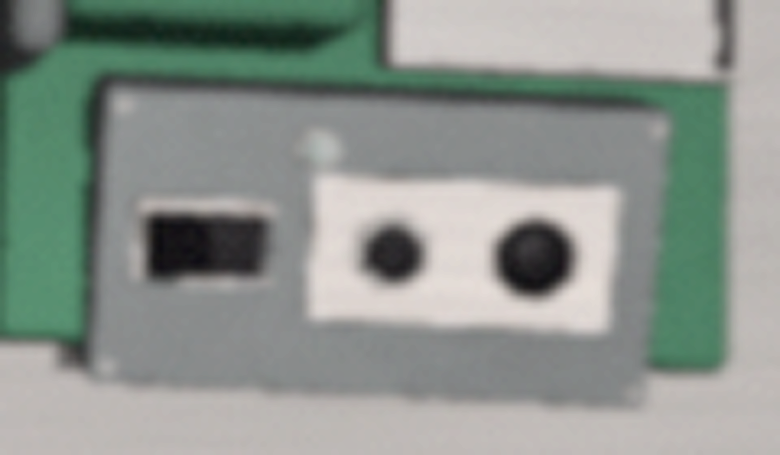

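View pics/c2.png

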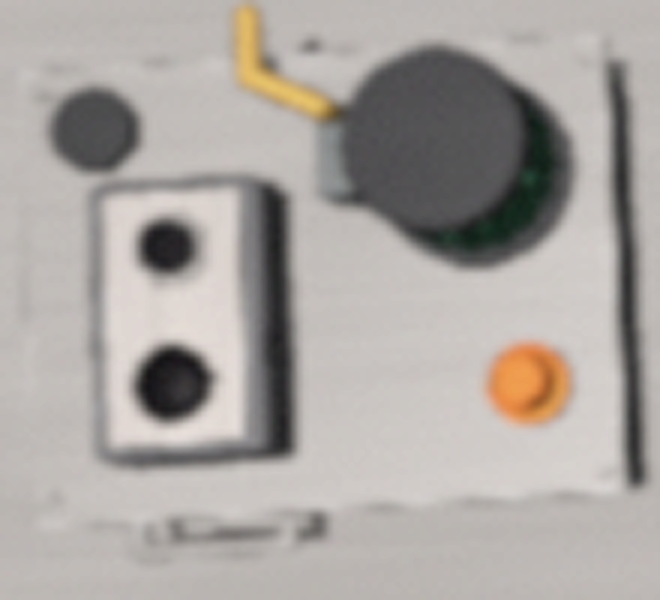

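```bash
cat >> h.py <<'E'
from scipy.spatial.transform import Rotation as Ro
def plan(target,Rt,n=None):
    s=robot.get_state();p=np.array(s['eef_pos']);Rc=Ro.from_rotvec(s['tool_rot'])
    d=(np.array(target)-p)*1000; w=np.degrees((Rt*Rc.inv()).as_rotvec())
    n=n or int(max(np.ceil(np.linalg.norm(d)/60),np.ceil(np.linalg.norm(w)/10.5),1))
    print('t',round(s['time'],2),'pos',p.round(4),'F',np.round(s['wrist_force'],1),'gw',round(s['gripper_width'],2),'q',np.round(s['joint_positions'],2))
    print('d',d.round(1),'turn',w.round(1),'rows',n,'per',(d/n).round(1),(w/n).round(2))
E
python3 - <<'E'
from h import *
np.set_printoptions(precision=4,suppress=True)
p,W,*_=load('top0')
def fit(us,vs):
    P=[];
    for u0,u1,v0,v1 in zip(us[::2],us[1::2],vs[::2],vs[1::2]): P.append(W[v0:v1,u0:u1].reshape(-1,3))
    P=np.concatenate(P);P=P[~np.isnan(P).any(1)];c=np.median(P,0)
    for _ in range(6):
        A=np.c_[P[:,:2],np.ones(len(P))];k=np.linalg.lstsq(A,P[:,2],rcond=None)[0];r=P[:,2]-A@k;P=P[abs(r)<max(.0015,1.5*np.std(r))]
    n=np.array([-k[0],-k[1],1]);n/=np.linalg.norm(n);return k,n,len(P),np.std(r)
k,n,m,sd=fit([390,466,390,466],[200,207,227,234]);print(k,n,m,sd,'slope',np.arccos(n[2]),'yaw',np.arctan2(-n[1],-n[0]))
print([k[0]*x+k[1]*y+k[2] for x,y in((.5285,-.2302),(.5215,-.3066),(.5205,-.3683))])
s=robot.get_state();ci=eyes.camera_info('wrist');R=cv2.Rodrigues(np.array(ci['rvec'],float))[0]
c=-R.T@np.array(ci['tvec']).reshape(3);T=Ro.from_rotvec(s['tool_rot']).as_matrix()
print('cam in tool',T.T@(c-s['eef_pos']));print('cam axes in tool\n',T.T@R.T);print('tool\n',T, ci['intrinsics'])
E
```

```text
[ 0.254  -0.0211 -0.0558] [-0.2461  0.0204  0.969 ] 475 0.0008982457591483125 slope 0.24954181105891884 yaw -0.08287937701892156
[np.float64(0.08325457523207108), np.float64(0.08308860558158196), np.float64(0.08413637063929716)]
cam in tool [ 0.0728  0.0007 -0.1574]
cam axes in tool
 [[ 0.0001 -0.9584 -0.2853]
 [ 1.      0.0001  0.    ]
 [-0.     -0.2853  0.9584]]
tool
 [[ 0.897  -0.442  -0.0006]
 [-0.442  -0.897  -0.0013]
 [ 0.0001  0.0015 -1.    ]] [[344.7583   0.     313.5588]
 [  0.     344.7583 205.5346]
 [  0.       0.       1.    ]]
```

```bash
python3 - <<'E'
from h import *
plan([.45,-.26,.23],Ro.from_euler('z',-.07)*Ro.from_matrix(np.diag([1,-1,-1.])),15)
E
```

```text
t 0.15 pos [0.2429 0.493  0.2156] F [ 0.1  0.2 -0.4] gw 1.0 q [ 1.4   0.26  0.11 -0.   -1.42 -0.28]
d [ 207.1 -753.    14.4] turn [ 0.1 -0.  22.2] rows 15 per [ 13.8 -50.2   1. ] [ 0.01 -0.    1.48]
```

Request:
arm_command([
  {"offset": [14,-50,1],"turn": [0,0,4.4],"fingers": -1},
  {"offset": [14,-50,1],"turn": [0,0,4.4],"fingers": -1},
  {"offset": [14,-50,1],"turn": [0,0,4.4],"fingers": -1},
  {"offset": [14,-50,1],"turn": [0,0,4.5],"fingers": -1},
  {"offset": [14,-50,1],"turn": [0,0,4.5],"fingers": -1},
])

```text
time: 0.78
eef_pos: [0.3131, 0.2416, 0.2212]
tool_rot: [3.14, -0.106, -0.0]
wrist_force: [1.0, 0.5, 0.2]
gripper_width: -0.003
```

Request:
arm_command([
  {"offset": [14,-50,1],"fingers": -1},
  {"offset": [14,-50,1],"fingers": -1},
  {"offset": [14,-50,1],"fingers": -1},
  {"offset": [14,-50,1],"fingers": -1},
  {"offset": [14,-50,1],"fingers": -1},
])

```text
validation failed for argument at $.mo...
```

Request:
arm_command([
  {"offset": [14,-50,1],"fingers": -1},
  {"offset": [14,-50,1],"fingers": -1},
  {"offset": [14,-50,1],"fingers": -1},
  {"offset": [14,-50,1],"fingers": -1},
  {"offset": [11,-53,0],"fingers": -1},
])

```text
validation failed for argument at $.mo...
```

```bash
python3 - <<'E'
from h import *
plan([.45,-.26,.23],Ro.from_euler('z',-.07)*Ro.from_matrix(np.diag([1,-1,-1.])),1)
grab('wrist','w1')
E
```

```text
t 0.78 pos [0.3131 0.2416 0.2212] F [1.  0.5 0.2] gw -0.0 q [ 1.06 -0.06 -0.23 -0.   -1.4   0.45]
d [ 136.9 -501.6    8.8] turn [ 0.  -0.  -0.2] rows 1 per [ 136.9 -501.6    8.8] [ 0.   -0.   -0.16]
```

View pics/w1.png

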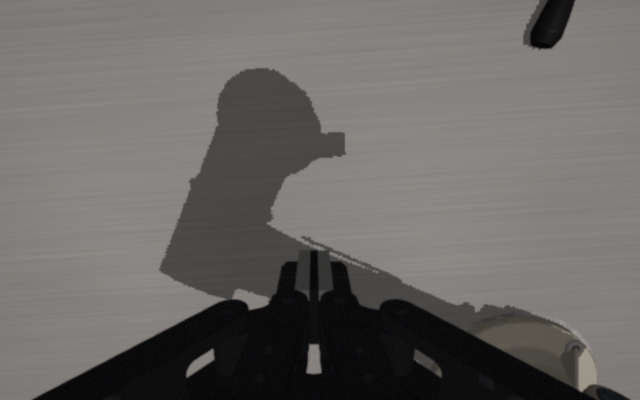

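The picture shows the shut fingertips at about (314,252), over bare bench. Each row needs a turn field, so I'll include it from here on.

Request:
arm_command([
  {"offset": [14,-50,1],"turn": [0,0,0],"fingers": -1},
  {"offset": [14,-50,1],"turn": [0,0,0],"fingers": -1},
  {"offset": [14,-50,1],"turn": [0,0,0],"fingers": -1},
  {"offset": [14,-50,1],"turn": [0,0,0],"fingers": -1},
  {"offset": [14,-50,1],"turn": [0,0,0],"fingers": -1},
])

```text
time: 1.45
eef_pos: [0.3831, -0.0082, 0.2264]
tool_rot: [-3.139, 0.11, -0.001]
wrist_force: [0.9, 0.5, 1.1]
gripper_width: -0.002
```

Request:
arm_command([
  {"offset": [14,-50,1],"turn": [0,0,0],"fingers": -1},
  {"offset": [14,-50,1],"turn": [0,0,0],"fingers": -1},
  {"offset": [14,-50,1],"turn": [0,0,0],"fingers": -1},
  {"offset": [14,-50,1],"turn": [0,0,0],"fingers": -1},
  {"offset": [11,-50,0],"turn": [0,0,0],"fingers": -1},
])

```text
time: 2.08
eef_pos: [0.4503, -0.2584, 0.23]
tool_rot: [-3.139, 0.111, 0.0]
wrist_force: [0.5, 0.8, -0.2]
gripper_width: -0.0
```

```bash
python3 - <<'E'
from h import *
plan([.45,-.26,.23],Ro.from_euler('z',-.07)*Ro.from_matrix(np.diag([1,-1,-1.])),1)
grab('wrist','w2')
E
```

```text
t 2.08 pos [ 0.4503 -0.2584  0.23  ] F [ 0.5  0.8 -0.2] gw -0.0 q [-0.22  0.19  0.06 -0.   -1.44  1.72]
d [-0.3 -1.6  0. ] turn [-0. -0.  0.] rows 1 per [-0.3 -1.6  0. ] [-0.02 -0.02  0.04]
```

View pics/w2.png

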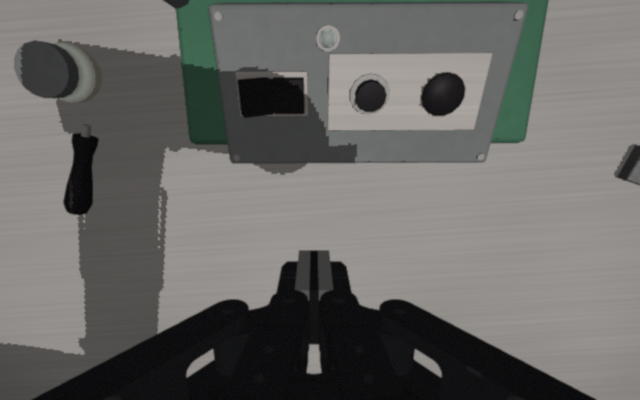

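The console is clear in the wrist view: rocker at about (272,96), spindle start at (370,95), stop at (443,93).

```bash
python3 - <<'E'
from h import *
np.set_printoptions(precision=4,suppress=True)
p,W,K,R,t=load('w2')
P=np.concatenate([W[8:22,225:310].reshape(-1,3),W[8:22,345:510].reshape(-1,3),W[135:158,240:480].reshape(-1,3)])
P=P[~np.isnan(P).any(1)]
for _ in range(6):
    A=np.c_[P[:,:2],np.ones(len(P))];k=np.linalg.lstsq(A,P[:,2],rcond=None)[0];r=P[:,2]-A@k;P=P[abs(r)<max(.0012,2*np.std(r))]
n=np.array([-k[0],-k[1],1]);n/=np.linalg.norm(n);print('n',n,len(P),np.std(r),'slope',np.arccos(n[2]),'yaw',np.arctan2(-n[1],-n[0]))
h=(W-np.array([0,0,k[2]]))@n
np.save('n.npy',np.r_[n,k[2]])
for v in (84,96,108): print('h',v,(h[v,232:312:4]*1000).round(1))
g=p.max(2)
for nm,(u0,u1,v0,v1,h0,h1) in dict(son=(350,392,72,118,.0115,.017),soff=(415,470,68,120,.010,.04),rock=(232,312,68,122,.007,.04)).items():
    m=(h[v0:v1,u0:u1]>h0)&(h[v0:v1,u0:u1]<h1)
    if nm!='rock': m&=g[v0:v1,u0:u1]<60
    Q=W[v0:v1,u0:u1][m]; lo,hi=Q.min(0),Q.max(0)
    print(nm,m.sum(),'mean',Q.mean(0),'mid',(lo+hi)/2,'ext',hi-lo,'h',np.median(h[v0:v1,u0:u1][m]))
E
```

```text
n [-0.2551  0.0165  0.9668] 7992 0.0005763659137076617 slope 0.25850870283490057 yaw -0.06459643969971093
h 84 [-0.8  2.5 20.1 20.9 19.4 18.6 17.1 16.2 14.3 13.5 10.6 12.1 11.4 11.9
 11.8 11.8 11.7 12.5  4.5  1.1]
h 96 [-0.7  0.1 17.1 20.  20.3 18.9 18.2 15.6 14.  13.3 11.2 12.9 11.9 11.6
 11.6 12.8 11.3 12.2  3.7 -0.4]
h 108 [ 0.5 -0.2  3.8 19.9 20.5 19.2 16.9 17.1 14.  14.5 12.4 12.  11.4 11.6
 11.6 10.8 11.3 12.1  5.  -0.6]
son 702 mean [ 0.5246 -0.3096  0.0985] mid [ 0.5247 -0.3099  0.0986] ext [0.0224 0.0233 0.0086] h 0.013990886050433792
soff 551 mean [ 0.5207 -0.3694  0.0952] mid [ 0.5216 -0.3702  0.095 ] ext [0.0276 0.0292 0.0077] h 0.010642370926573344
rock 2389 mean [ 0.53   -0.2305  0.0989] mid [ 0.5302 -0.2305  0.0992] ext [0.03   0.0532 0.0204] h 0.012807082869405757
```

```bash
cat >> h.py <<'E'
def con():
    a=np.load('n.npy');n,k=a[:3],a[3];yaw=-.065
    x=np.array([np.cos(yaw),np.sin(yaw),0]);x-=n*(x@n);x/=np.linalg.norm(x);y=np.cross(n,x)
    return n,x,y,Ro.from_matrix(np.c_[x,-y,-n])
SON=np.array([.5247,-.3098,.0986])
E
python3 - <<'E'
from h import *
n,x,y,Rt=con()
HP=SON+80e-3*y-2e-3*n  # hinge line, 12mm above console
RL=HP+16e-3*y
print('RL pressed',RL.round(4),'n',n.round(3))
plan(RL+n*(.017+.040),Rt,5)
print('tip contact tcp (end)',(RL+n*.017).round(4))
E
```

```text
RL pressed [ 0.5314 -0.214   0.0967] n [-0.255  0.017  0.967]
t 2.12 pos [ 0.4505 -0.2629  0.2289] F [ 2.4 -5.5  1.5] gw -0.0 q [-0.23  0.2   0.06  0.   -1.44  1.72]
d [ 66.4  49.8 -77.1] turn [ -0.9 -14.9   0.5] rows 5 per [ 13.3  10.  -15.4] [-0.18 -2.99  0.09]
tip contact tcp (end) [ 0.5271 -0.2138  0.1131]
```

Request:
arm_command([
  {"offset": [13,9,-15.5],"turn": [0,-3,0],"fingers": -1},
  {"offset": [13,9,-15.5],"turn": [0,-3,0],"fingers": -1},
  {"offset": [13,9,-15.5],"turn": [-0.4,-3,0.2],"fingers": -1},
  {"offset": [13,9,-15.5],"turn": [-0.4,-3,0.2],"fingers": -1},
  {"offset": [14,8,-15],"turn": [0,-3,0],"fingers": -1},
])

```text
time: 2.75
eef_pos: [0.5162, -0.212, 0.1526]
tool_rot: [3.109, -0.098, 0.412]
wrist_force: [0.1, -0.1, -0.1]
gripper_width: 0.002
```

Request:
arm_command([
  {"offset": [0,0,0],"turn": [0,0,0],"fingers": -1},
  {"offset": [0,0,0],"turn": [0,0,0],"fingers": -1},
])

```text
time: 3.0
eef_pos: [0.5162, -0.2129, 0.154]
tool_rot: [3.108, -0.097, 0.409]
wrist_force: [0.5, -0.6, 0.4]
gripper_width: 0.005
```

```bash
python3 - <<'E'
from h import *
n,x,y,Rt=con()
RL=SON+96e-3*y-2e-3*n
plan(RL+n*(.017+.040),Rt,1)
grab('wrist','w3')
E
```

```text
t 3.0 pos [ 0.5162 -0.2129  0.154 ] F [ 0.5 -0.6  0.4] gw 0.0 q [-0.12  0.13 -0.23 -0.02 -0.95  1.64]
d [ 0.7 -0.2 -2.2] turn [-0.2  0.2 -0.2] rows 1 per [ 0.7 -0.2 -2.2] [-0.15  0.2  -0.16]
```

View pics/w3.png

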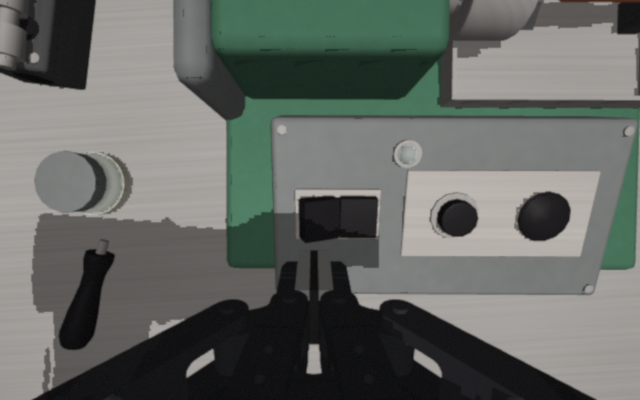

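The fingertips sit over the rocker's left half, at about (319,218).

Request:
arm_command([
  {"offset": [4,0,-15],"turn": [0,0,0],"fingers": -1},
  {"offset": [3.6,-0.3,-13],"turn": [0,0,0],"fingers": -1},
  {"offset": [0,0,0],"turn": [0,0,0],"fingers": -1},
])

```text
time: 3.42
eef_pos: [0.5228, -0.2128, 0.1232]
tool_rot: [3.11, -0.098, 0.404]
wrist_force: [-0.1, -0.7, 0.7]
gripper_width: 0.0
```

Request:
arm_command([
  {"offset": [0.8,0,-3],"turn": [0,0,0],"fingers": -1},
  {"offset": [0,0,0],"turn": [0,0,0],"fingers": -1},
])

```text
time: 3.68
eef_pos: [0.5245, -0.213, 0.1223]
tool_rot: [3.108, -0.098, 0.41]
wrist_force: [0.3, -0.1, 0.5]
gripper_width: -0.003
```

Request:
arm_command([
  {"offset": [0.8,0,-3],"turn": [0,0,0],"fingers": -1},
  {"offset": [0,0,0],"turn": [0,0,0],"fingers": -1},
])

```text
time: 3.92
eef_pos: [0.5252, -0.2129, 0.1191]
tool_rot: [3.109, -0.098, 0.41]
wrist_force: [-0.5, 0.7, -0.0]
gripper_width: 0.001
```

Request:
arm_command([
  {"offset": [0.8,0,-3],"turn": [0,0,0],"fingers": -1},
  {"offset": [0,0,0],"turn": [0,0,0],"fingers": -1},
])

```text
time: 4.18
eef_pos: [0.5259, -0.2128, 0.116]
tool_rot: [3.109, -0.098, 0.409]
wrist_force: [-0.2, 0.4, -0.5]
gripper_width: -0.0
```

```bash
python3 - <<'E'
from h import *
grab('wrist','w4')
p,W,*_=load('w4')
a=np.load('n.npy');h=(W-np.array([0,0,a[3]]))@a[:3]*1000
np.set_printoptions(precision=1,suppress=True,linewidth=200)
for v in (200,230,250,256): print(v,h[v,280:350:4])
cv2.imwrite('pics/w4c.png',cv2.resize(p[150:300,220:420,::-1],None,fx=4,fy=4))
E
```

```text
200 [ 0.5 -0.2 -1.  -0.4 -0.1 -0.8  0.7 -0.2  1.2  1.   0.8  0.5  0.6 -0.1 -0.6 -0.8  0.   0.2]
230 [-0.1 -0.4  0.2  1.3  3.3 16.6 21.4 19.5 18.6 18.6 17.8 17.2 16.3 16.2 14.7 13.8 10.5 11.4]
250 [-0.4  0.6 -0.2  0.9  3.7 50.5 51.4 50.3 50.5 50.1 50.7 50.6 50.4 14.7 15.3 12.5 11.1 11.6]
256 [-0.5  1.3  0.7 -0.2  3.2 57.5 56.9 56.  57.5 56.9 57.8 56.6 57.3 15.7 14.1 13.6 10.9 11.6]
```

View pics/w4c.png

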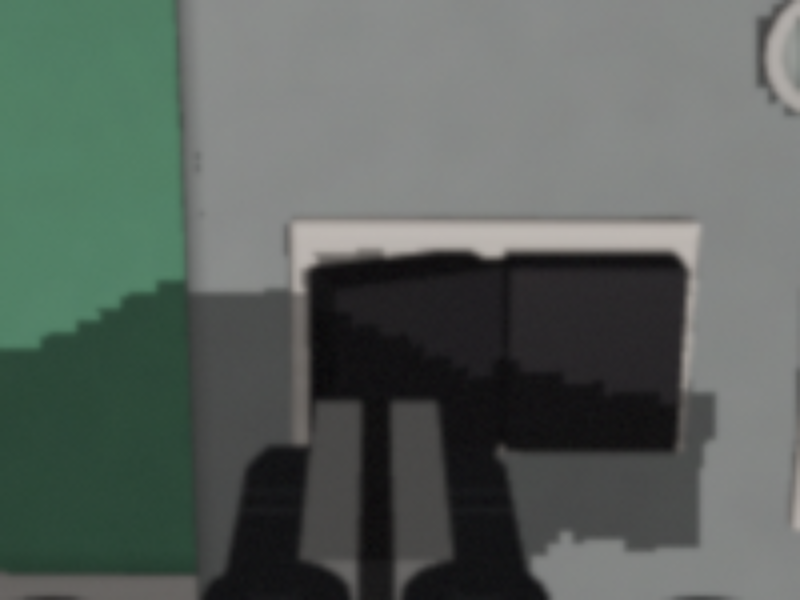

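```bash
python3 - <<'E'
from h import *
np.set_printoptions(precision=4,suppress=True,linewidth=200)
z=np.load('w4.npz');p,W,K,R,t=load('w4')
s=robot.get_state();T=Ro.from_rotvec(s['tool_rot'])
print(s['eef_pos'],s['wrist_force'])
for u in (306,314,322,292):
  for v in range(238,400,12 if u!=306 else 6):
    if v<=300 or v%24==0: print(u,v,z['d'][v,u],(T.inv().apply(W[v,u]-s['eef_pos'])*1000).round(1),p[v,u])
E
```

```text
[ 0.526  -0.2129  0.1161] [0.2726 0.5526 0.5736]
306 238 0.17916186 [ 5.  -3.2  9.7] [18 17 18]
306 244 0.18277858 [ 0.6 -3.3 12.2] [21 20 21]
306 250 0.14942107 [ 11.2  -2.5 -19.5] [54 53 52]
306 256 0.14492528 [ 10.6  -2.4 -24.3] [73 72 70]
306 262 0.13840242 [ 11.1  -2.3 -31. ] [74 74 72]
306 268 0.13394988 [ 10.8  -2.2 -35.7] [73 73 71]
306 274 0.12968412 [ 10.6  -2.1 -40.2] [74 73 72]
306 280 0.12529187 [ 10.6  -2.  -44.8] [74 72 71]
306 286 0.11968116 [ 11.4  -1.9 -50.4] [73 72 71]
306 292 0.1190292 [  9.8  -1.8 -51.6] [101 100  99]
306 298 0.11116648 [ 12.   -1.7 -59.1] [28 27 28]
314 238 0.18220818 [ 3.9  1.  12.6] [17 15 17]
314 250 0.15050992 [ 10.8   0.9 -18.5] [14 14 14]
314 262 0.13871323 [ 11.    0.9 -30.7] [18 17 18]
314 274 0.12830658 [ 11.3   0.9 -41.5] [16 16 17]
314 286 0.12087809 [ 10.8   0.9 -49.4] [13 14 15]
314 298 0.11988606 [  7.3   0.9 -51.4] [25 24 24]
322 238 0.1855945 [ 2.6  5.3 15.7] [19 18 19]
322 250 0.15115274 [ 10.5   4.4 -17.9] [52 51 50]
322 262 0.1383428 [ 11.1   4.1 -31. ] [73 73 72]
322 274 0.1294994 [ 10.7   3.9 -40.4] [74 73 72]
322 286 0.12088712 [ 10.8   3.7 -49.4] [73 72 71]
322 298 0.110838376 [ 12.2   3.5 -59.4] [21 19 23]
292 238 0.20282003 [ -3.9 -12.   31.8] [80 80 78]
292 250 0.20461296 [-11.4 -12.1  31.4] [81 81 79]
292 262 0.1470292 [  7.3  -8.4 -23.1] [26 25 27]
292 274 0.13720684 [  7.1  -7.8 -33.4] [20 19 21]
292 286 0.12815529 [  7.1  -7.2 -42.9] [21 20 23]
292 298 0.108252145 [ 13.6  -6.  -61.7] [20 19 22]
```

The wrist depth puts the shut fingertips about 18 mm behind the reported TCP, not 17 mm ahead of it. The force readings show no contact, which agrees. I'll carry on down in short steps and watch the force.

Request:
arm_command([
  {"offset": [2,-0.1,-8],"turn": [0,0,0],"fingers": -1},
  {"offset": [2,-0.1,-8],"turn": [0,0,0],"fingers": -1},
  {"offset": [1.3,-0.1,-5],"turn": [0,0,0],"fingers": -1},
  {"offset": [0,0,0],"turn": [0,0,0],"fingers": -1},
])

```text
time: 4.72
eef_pos: [0.5311, -0.2131, 0.0945]
tool_rot: [3.109, -0.098, 0.408]
wrist_force: [-0.4, 0.4, -0.5]
gripper_width: -0.001
```

```bash
python3 - <<'E'
from h import *
np.set_printoptions(precision=1,suppress=True,linewidth=200)
grab('wrist','w5')
p,W,*_=load('w5')
a=np.load('n.npy');h=(W-np.array([0,0,a[3]]))@a[:3]*1000
print(robot.get_state()['eef_pos']*1000,robot.get_state()['wrist_force'])
for v in (230,240,250,256): print(v,h[v,280:350:4])
cv2.imwrite('pics/w5c.png',cv2.resize(p[150:300,220:420,::-1],None,fx=4,fy=4))
E
```

```text
[ 531.3 -213.2   95. ] [ 0.4 -0.1  0.1]
230 [ 0.7  1.6  0.1  3.9 13.5 12.8 13.4 12.8 12.5 11.6 11.8 13.3 12.  13.7 11.9 12.7 13.5 12.3]
240 [ 0.6 -0.9  0.6  3.7 14.2 19.7 21.2 20.1 19.4 19.8 18.1 16.4 16.1 15.5 14.9 13.7 13.7 12.2]
250 [-0.5 -0.3 -0.9  3.8 13.6 28.9 29.2 29.2 28.1 29.3 29.1 28.8 29.1 16.7 15.4 14.3 13.  12.5]
256 [ 0.5 -0.6  0.3  4.2 14.4 35.8 35.3 35.6 35.5 35.9 35.1 35.5 34.6 15.7 14.8 13.3 13.4 11.6]
```

View pics/w5c.png

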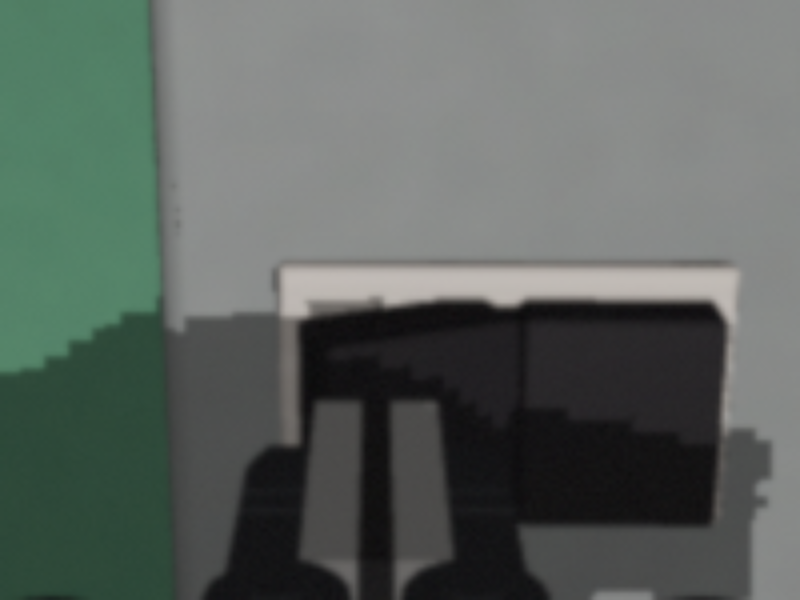

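Request:
arm_command([
  {"offset": [1.3,-0.1,-5],"turn": [0,0,0],"fingers": -1},
  {"offset": [0.6,0,-2.5],"turn": [0,0,0],"fingers": -1},
  {"offset": [0,0,0],"turn": [0,0,0],"fingers": -1},
])

```text
time: 5.15
eef_pos: [0.5334, -0.2134, 0.0878]
tool_rot: [3.108, -0.098, 0.41]
wrist_force: [0.3, 0.1, -0.5]
gripper_width: 0.001
```

Request:
arm_command([
  {"offset": [0.6,0,-2.5],"turn": [0,0,0],"fingers": -1},
  {"offset": [0,0,0],"turn": [0,0,0],"fingers": -1},
])

```text
time: 5.4
eef_pos: [0.5339, -0.2134, 0.0852]
tool_rot: [3.108, -0.098, 0.41]
wrist_force: [-0.3, -0.2, 0.8]
gripper_width: -0.004
```

Request:
arm_command([
  {"offset": [0.6,0,-2.5],"turn": [0,0,0],"fingers": -1},
  {"offset": [0,0,0],"turn": [0,0,0],"fingers": -1},
])

```text
time: 5.65
eef_pos: [0.5343, -0.2134, 0.0825]
tool_rot: [3.109, -0.098, 0.409]
wrist_force: [-0.5, -0.3, 0.5]
gripper_width: -0.0
```

Request:
arm_command([
  {"offset": [0.6,0,-2.5],"turn": [0,0,0],"fingers": -1},
  {"offset": [0,0,0],"turn": [0,0,0],"fingers": -1},
])

```text
time: 5.9
eef_pos: [0.5346, -0.2134, 0.0818]
tool_rot: [3.108, -0.097, 0.41]
wrist_force: [-8.0, 4.9, 14.9]
gripper_width: 0.001
```

```bash
python3 - <<'E'
from h import *
np.set_printoptions(precision=1,suppress=True,linewidth=200)
grab('wrist','w6');grab('scene','s6')
p,W,*_=load('w6')
a=np.load('n.npy');h=(W-np.array([0,0,a[3]]))@a[:3]*1000
s=robot.get_state();print(s['eef_pos']*1000,s['wrist_force'],(s['eef_pos']-[0,0,a[3]])@a[:3]*1000)
for v in (230,236,242,246,250,256): print(v,h[v,280:365:4])
cv2.imwrite('pics/w6c.png',cv2.resize(p[150:300,220:420,::-1],None,fx=4,fy=4))
p=load('s6')[0];cv2.imwrite('pics/s6c.png',cv2.resize(p[100:250,130:330,::-1],None,fx=4,fy=4))
E
```

```text
[ 534.7 -213.4   81.9] [-8.8  5.  15.2] -3.0623203591537163
230 [0.6 0.6 3.  4.4 5.2 3.6 4.1 4.6 3.3 4.2 4.7 4.3 3.8 3.  3.6 3.9 3.9 5.  4.2 3.3 4.4 3.7]
236 [1.2 0.2 3.9 3.8 7.8 7.9 6.3 7.8 6.8 6.5 7.7 7.2 5.8 5.9 5.7 6.1 7.1 4.5 3.8 6.4 5.5 7.1]
242 [ 1.1  0.4  3.6  4.4 12.  12.1 11.  11.9 11.4 12.  11.  12.  12.  11.4 12.1 11.8 12.  10.3 14.1 13.3 13.7 13.9]
246 [ 0.7 -0.5  3.4  3.2 12.  11.9 11.7 12.6 12.  12.7 12.8 11.  11.9 11.5 11.9 11.8 12.4 11.2 11.9 13.6 13.8 14.2]
250 [-1.2 -0.9  3.6  4.4 11.8 16.4 15.2 15.9 15.9 15.5 15.1 15.1 15.5 12.2 11.3 12.4 11.1  9.1 12.6 13.3 15.2 14.2]
256 [ 0.1  0.6  4.6  3.7 11.4 21.6 21.4 21.7 21.1 22.7 20.6 22.6 21.5 11.5 12.1 11.2 12.   9.6 13.5 13.7 14.6 15. ]
```

View pics/w6c.png

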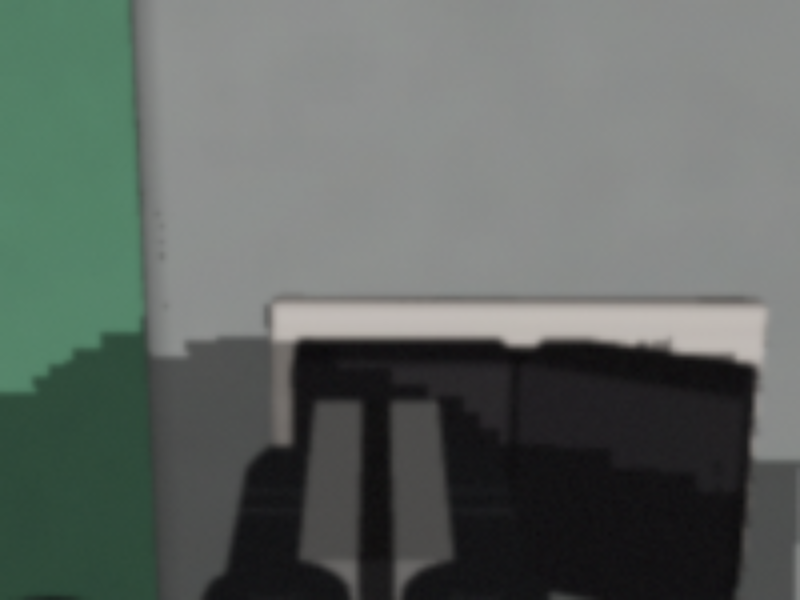

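View pics/s6c.png

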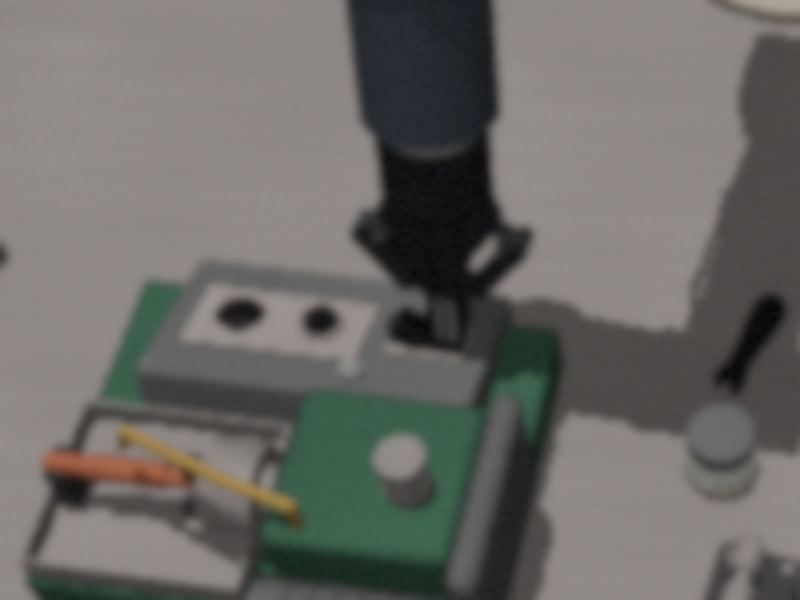

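The rocker's left half now lies flat at h = 12 mm and its right half is raised, with 15 N at the stop. I'll nudge 1 mm further to be sure, then retract.

Request:
arm_command([
  {"offset": [0.3,0,-1],"turn": [0,0,0],"fingers": -1},
  {"offset": [0,0,0],"turn": [0,0,0],"fingers": -1},
])

```text
time: 6.25
eef_pos: [0.5347, -0.2134, 0.0817]
tool_rot: [3.108, -0.097, 0.411]
wrist_force: [-13.0, 5.8, 22.2]
gripper_width: -0.002
```

Request:
arm_command([
  {"offset": [-5,0.3,19],"turn": [0,0,0],"fingers": -1},
  {"offset": [-10,0.6,38],"turn": [0,0,0],"fingers": -1},
  {"offset": [-12,0.6,45],"turn": [0,0,0],"fingers": -1},
  {"offset": [-12,0.6,45],"turn": [0,0,0],"fingers": -1},
  {"offset": [0,0,0],"turn": [0,0,0],"fingers": -1},
])

```text
time: 6.88
eef_pos: [0.4976, -0.2121, 0.2307]
tool_rot: [3.105, -0.098, 0.421]
wrist_force: [0.4, 0.8, -0.1]
gripper_width: 0.003
```

```bash
python3 - <<'E'
from h import *
np.set_printoptions(precision=1,suppress=True,linewidth=200)
grab('wrist','w7')
p,W,*_=load('w7')
a=np.load('n.npy');h=(W-np.array([0,0,a[3]]))@a[:3]*1000
for d in (-20,-16,-12,-6,0,6,12,16,20):
    n,x,y,Rt=con();q=SON+(80+d)*1e-3*y
    m=np.linalg.norm((W-q)-((W-q)@n)[...,None]*n,axis=-1)<.004
    print(d,np.nanmedian(h[m]),end='; ')
print()
plan([.55,.37,.30],Ro.from_euler('z',-.0)*Ro.from_matrix(np.diag([1,-1,-1.])))
E
```

```text
-20 235.56497285862756; -16 221.24375899499276; -12 221.41904558342173; -6 220.95278380095775; 0 12.25410543851174; 6 11.734285426418039; 12 203.0974858109269; 16 202.9933485601498; 20 211.70207886772715; 
t 6.92 pos [ 0.5 -0.2  0.2] F [ 0.6  0.2 -0.7] gw -0.0 q [-0.1  0.1 -0.1 -0.  -1.1  1.6]
d [ 53.3 581.4  72.2] turn [ 0.3 15.2  3.6] rows 10 per [ 5.3 58.1  7.2] [0.  1.5 0.4]
```

View pics/w7.png

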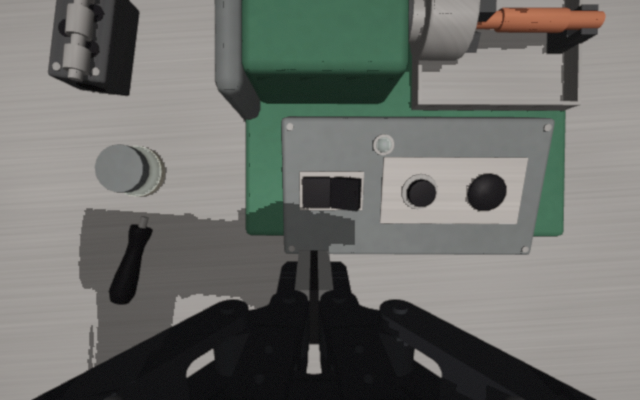

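The rocker at about (332,192) stays slow: left half flat, right half raised. Next is the pump.

Request:
arm_command([
  {"offset": [8,50,20],"turn": [0,0,0],"fingers": -1},
  {"offset": [8,55,20],"turn": [0,0,0],"fingers": -1},
  {"offset": [8,55,20],"turn": [0,0,0],"fingers": -1},
  {"offset": [8,55,10],"turn": [0,0,0],"fingers": -1},
  {"offset": [10,55,0],"turn": [0,0,0],"fingers": -1},
])

```text
time: 7.55
eef_pos: [0.5383, 0.0607, 0.2956]
tool_rot: [3.108, -0.097, 0.409]
wrist_force: [1.0, -0.6, 0.5]
gripper_width: 0.001
```

Request:
arm_command([
  {"offset": [10,55,0],"turn": [0,0,0],"fingers": -1},
  {"offset": [10,55,0],"turn": [0,0,0],"fingers": -1},
  {"offset": [10,55,0],"turn": [0,0,0],"fingers": -1},
  {"offset": [10,55,0],"turn": [0,0,0],"fingers": -1},
  {"offset": [10,55,0],"turn": [0,0,0],"fingers": -1},
])

```text
time: 8.18
eef_pos: [0.5882, 0.3355, 0.2939]
tool_rot: [3.107, -0.097, 0.406]
wrist_force: [1.6, -0.1, 0.2]
gripper_width: -0.001
```

Request:
arm_command([
  {"offset": [10,55,0],"turn": [0,0,0],"fingers": -1},
  {"offset": [0,0,0],"turn": [0,0,0],"fingers": -1},
  {"offset": [0,0,0],"turn": [0,0,0],"fingers": -1},
])

```text
time: 8.55
eef_pos: [0.5982, 0.3886, 0.2942]
tool_rot: [3.106, -0.097, 0.407]
wrist_force: [-0.5, -0.7, 0.3]
gripper_width: -0.0
```

```bash
python3 - <<'E'
from h import *
grab('wrist','w8')
plan([.6,.388,.30],con()[3])
E
```

```text
t 8.6 pos [0.5984 0.388  0.2955] F [ 0.6 -0.4  1.4] gw 0.0 q [ 0.9   0.43  0.45  0.22 -1.44  0.59]
d [ 1.6 -0.   4.5] turn [-0.1  0.2 -0.1] rows 1 per [ 1.6 -0.   4.5] [-0.11  0.17 -0.12]
```

View pics/w8.png

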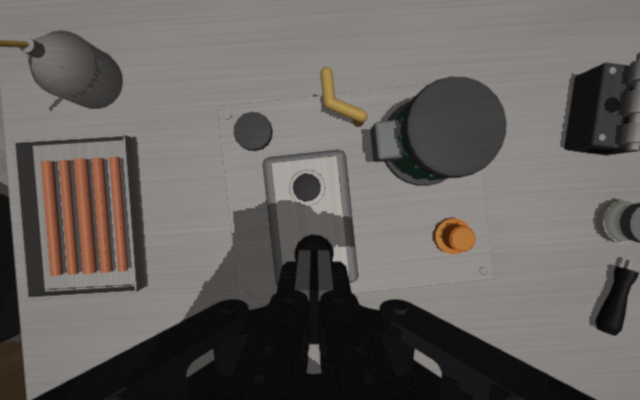

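Pump start is at (307,187), with the stop mushroom below it at about (314,245). I'll measure the start button.

```bash
python3 - <<'E'
from h import *
np.set_printoptions(precision=4,suppress=True)
p,W,K,R,t=load('w8')
g=p.max(2);S=np.s_[165:210,285:330]
m=(g[S]<60)&(W[S][...,2]>.158);Q=W[S][m]
c=(Q.min(0)+Q.max(0))/2;print(m.sum(),Q.mean(0),c,Q.max(0)-Q.min(0),np.median(Q[:,2]))
# tip with contact edge (-11mm in x, z=-15)
Rt=con()[3]
for ex in (0,-11): 
  print('tcp for tip@button ',ex,(np.r_[Q.mean(0)[:2],np.median(Q[:,2])]-Rt.apply([ex*1e-3,0,-.015])))
s=robot.get_state();Rc=Ro.from_rotvec(s['tool_rot']);print('tip now',[(s['eef_pos']+Rc.apply([e*1e-3,0,-.015])).round(4) for e in (-11,0,11)])
E
```

```text
523 [0.6354 0.3922 0.1638] [0.6355 0.3919 0.1638] [0.0226 0.022  0.0042] 0.1637799427578874
tcp for tip@button  0 [0.6393 0.3919 0.1493]
tcp for tip@button  -11 [0.6499 0.3912 0.1521]
tip now [array([0.5839, 0.3889, 0.3071]), array([0.5945, 0.3882, 0.31  ]), array([0.6051, 0.3876, 0.3128])]
```

Request:
arm_command([
  {"offset": [24,2,-30],"turn": [0,0,0],"fingers": -1},
  {"offset": [24,1.5,-40],"turn": [0,0,0],"fingers": -1},
  {"offset": [0,0,-40],"turn": [0,0,0],"fingers": -1},
  {"offset": [0,0,0],"turn": [0,0,0],"fingers": -1},
  {"offset": [0,0,0],"turn": [0,0,0],"fingers": -1},
])

```text
time: 9.22
eef_pos: [0.6473, 0.3921, 0.1897]
tool_rot: [3.11, -0.099, 0.416]
wrist_force: [-0.2, -0.5, 0.7]
gripper_width: -0.001
```

```bash
python3 - <<'E'
from h import *
grab('wrist','w9')
plan([.646,.3915,.152],con()[3])
E
```

```text
t 9.28 pos [0.6474 0.3926 0.1902] F [-0.1  0.   0.8] gw 0.0 q [ 0.85  0.52  0.33  0.22 -1.21  0.6 ]
d [ -1.4  -1.1 -38.2] turn [-0.4  0.5 -0.1] rows 1 per [ -1.4  -1.1 -38.2] [-0.36  0.47 -0.15]
```

View pics/w9.png

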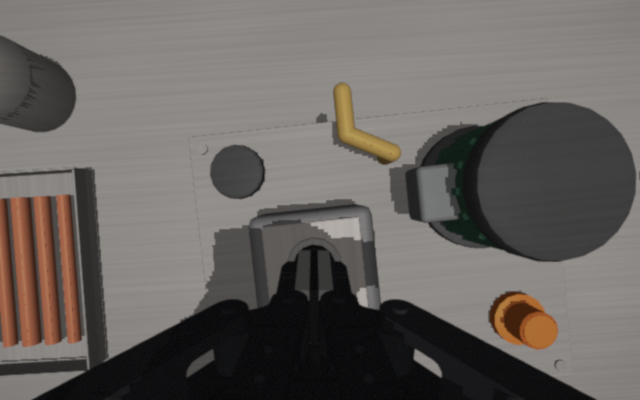

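The tip lies over the button, with its collar visible around the fingertip at (314,248). Going down.

Request:
arm_command([
  {"offset": [-1,-1,-14],"turn": [0,0,0],"fingers": -1},
  {"offset": [0,0,-14],"turn": [0,0,0],"fingers": -1},
  {"offset": [0,0,-4],"turn": [0,0,0],"fingers": -1},
  {"offset": [0,0,0],"turn": [0,0,0],"fingers": -1},
])

```text
time: 9.78
eef_pos: [0.6452, 0.3911, 0.1536]
tool_rot: [3.108, -0.097, 0.409]
wrist_force: [-0.4, -1.1, 0.0]
gripper_width: -0.005
```

Request:
arm_command([
  {"offset": [0,0,-3],"turn": [0,0,0],"fingers": -1},
  {"offset": [0,0,0],"turn": [0,0,0],"fingers": -1},
])

```text
time: 10.02
eef_pos: [0.6456, 0.3915, 0.1517]
tool_rot: [3.109, -0.098, 0.411]
wrist_force: [-0.2, -0.4, 0.1]
gripper_width: 0.002
```

Request:
arm_command([
  {"offset": [0,0,-3],"turn": [0,0,0],"fingers": -1},
  {"offset": [0,0,0],"turn": [0,0,0],"fingers": -1},
])

```text
time: 10.28
eef_pos: [0.6456, 0.3914, 0.1486]
tool_rot: [3.109, -0.098, 0.411]
wrist_force: [0.4, 0.3, 1.9]
gripper_width: -0.001
```

Request:
arm_command([
  {"offset": [0,0,-3],"turn": [0,0,0],"fingers": -1},
  {"offset": [0,0,0],"turn": [0,0,0],"fingers": -1},
])

```text
time: 10.52
eef_pos: [0.6456, 0.3914, 0.1456]
tool_rot: [3.109, -0.098, 0.411]
wrist_force: [1.6, 0.1, 3.2]
gripper_width: 0.002
```

Force is 2–3 N, so the button is moving.

Request:
arm_command([
  {"offset": [0,0,-2.5],"turn": [0,0,0],"fingers": -1},
  {"offset": [0,0,0],"turn": [0,0,0],"fingers": -1},
])

```text
time: 10.78
eef_pos: [0.6458, 0.3915, 0.1453]
tool_rot: [3.109, -0.097, 0.414]
wrist_force: [-4.8, -0.5, 9.8]
gripper_width: -0.0
```

Request:
arm_command([
  {"offset": [0,0,-2],"turn": [0,0,0],"fingers": -1},
  {"offset": [0,0,0],"turn": [0,0,0],"fingers": -1},
])

```text
time: 11.02
eef_pos: [0.6459, 0.3915, 0.1451]
tool_rot: [3.11, -0.097, 0.417]
wrist_force: [-7.8, -2.9, 16.1]
gripper_width: -0.002
```

Request:
arm_command([
  {"offset": [0,0,-1.5],"turn": [0,0,0],"fingers": -1},
  {"offset": [0,0,0],"turn": [0,0,0],"fingers": -1},
])

```text
time: 11.28
eef_pos: [0.646, 0.3916, 0.145]
tool_rot: [3.11, -0.097, 0.418]
wrist_force: [-11.6, -3.4, 20.9]
gripper_width: 0.001
```

Request:
arm_command([
  {"offset": [0,0,25],"turn": [0,0,0],"fingers": -1},
  {"offset": [0,0,45],"turn": [0,0,0],"fingers": -1},
  {"offset": [-24,0,45],"turn": [0,0,0],"fingers": -1},
  {"offset": [-24,0,45],"turn": [0,0,0],"fingers": -1},
  {"offset": [0,0,0],"turn": [0,0,0],"fingers": -1},
])

```text
time: 11.9
eef_pos: [0.5973, 0.3923, 0.3047]
tool_rot: [-3.11, 0.097, -0.419]
wrist_force: [1.2, 0.2, -0.0]
gripper_width: 0.001
```

```bash
python3 - <<'E'
from h import *
np.set_printoptions(precision=4,suppress=True)
grab('wrist','w10')
plan([.646,.3915,.152],con()[3])
p,W,K,R,t=load('w10')
d=np.hypot(W[...,0]-.6355,W[...,1]-.392)
print('on z',np.nanmedian(W[d<.008][:,2]))
d=np.hypot(W[...,0]-.6355,W[...,1]-.392);r=(d>.02)&(d<.03)&(W[...,2]>.14)&(W[...,2]<.156);print('face',np.nanmedian(W[r][:,2]))
E
```

```text
t 11.95 pos [0.597  0.3919 0.3012] F [-0.3  0.8 -1. ] gw -0.0 q [ 0.91  0.43  0.46  0.21 -1.45  0.59]
d [  49.    -0.4 -149.2] turn [-0.4  0.3 -0.2] rows 3 per [ 16.3  -0.1 -49.7] [-0.12  0.11 -0.06]
on z 0.15778389435602297
face 0.15241860423958942
```

View pics/w10.png

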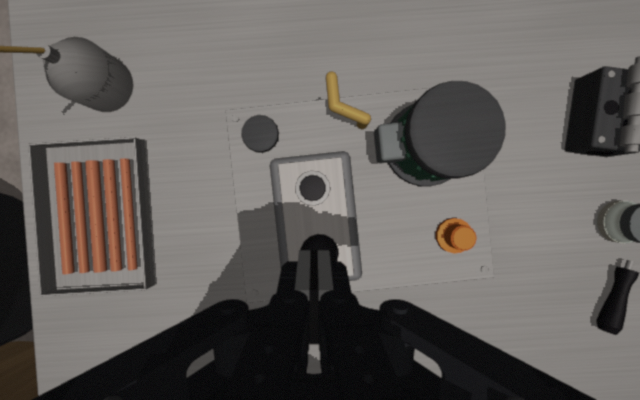

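The button top fell from 163.8 to 157.8 mm, a full 6 mm, so the pump is on. The button at (312,188) now sits low in its collar. On to the spindle button.

Request:
arm_command([
  {"offset": [-9,-58,0],"turn": [0,0,0],"fingers": -1},
  {"offset": [-9,-58,0],"turn": [0,0,0],"fingers": -1},
  {"offset": [-9,-58,0],"turn": [0,0,0],"fingers": -1},
  {"offset": [-9,-58,0],"turn": [0,0,0],"fingers": -1},
  {"offset": [-9,-58,0],"turn": [0,0,0],"fingers": -1},
])

```text
time: 12.58
eef_pos: [0.5512, 0.0992, 0.2971]
tool_rot: [3.108, -0.098, 0.405]
wrist_force: [1.2, -0.1, -0.0]
gripper_width: 0.001
```

Request:
arm_command([
  {"offset": [-9,-58,0],"turn": [0,0,0],"fingers": -1},
  {"offset": [-9,-58,0],"turn": [0,0,0],"fingers": -1},
  {"offset": [-9,-58,0],"turn": [0,0,0],"fingers": -1},
  {"offset": [-9,-58,0],"turn": [0,0,0],"fingers": -1},
  {"offset": [-9,-58,-10],"turn": [0,0,0],"fingers": -1},
])

```text
time: 13.2
eef_pos: [0.5066, -0.1905, 0.288]
tool_rot: [3.109, -0.098, 0.408]
wrist_force: [1.4, 0.0, -0.1]
gripper_width: -0.004
```

Request:
arm_command([
  {"offset": [-9,-58,-30],"turn": [0,0,0],"fingers": -1},
  {"offset": [-8,-59,-30],"turn": [0,0,0],"fingers": -1},
  {"offset": [0,0,0],"turn": [0,0,0],"fingers": -1},
  {"offset": [0,0,0],"turn": [0,0,0],"fingers": -1},
])

```text
time: 13.7
eef_pos: [0.4908, -0.2991, 0.2313]
tool_rot: [3.11, -0.1, 0.406]
wrist_force: [-0.5, 0.4, 0.2]
gripper_width: 0.0
```

```bash
python3 - <<'E'
from h import *
n,x,y,Rt=con()
grab('wrist','w11')
plan(SON-.015*n+.035*n,Rt)
p,W,K,R,t=load('w11')
h=(W-np.array([0,0,np.load('n.npy')[3]]))@n
d=W-SON; l=d@y; e=d@x
m=(abs(h-.014)<.003)&(np.hypot(l,e)<.02)&(p.max(2)<60)
print(m.sum(),W[m].mean(0),np.median(h[m]))
E
```

```text
t 13.75 pos [ 0.4913 -0.2986  0.2323] F [0.5 0.6 0.6] gw -0.0 q [-0.32  0.14 -0.   -0.08 -1.18  1.85]
d [  28.3  -10.8 -114.3] turn [-0.2  0.2 -0.1] rows 2 per [ 14.1  -5.4 -57.2] [-0.11  0.09 -0.07]
540 [ 0.52469411 -0.30996684  0.09850236] 0.013970600778542116
```

View pics/w11.png

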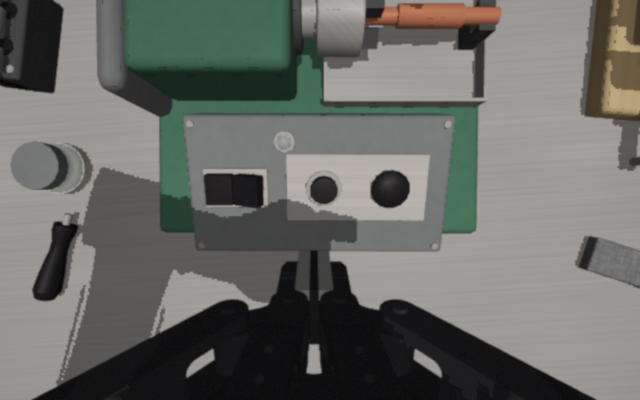

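Spindle start at (323,189) is still out (h = 14 mm), and the rocker at (235,189) is still slow.

Request:
arm_command([
  {"offset": [14,-5.5,-40],"turn": [0,0,0],"fingers": -1},
  {"offset": [10,-5.5,-45],"turn": [0,0,0],"fingers": -1},
  {"offset": [4.5,0,-29],"turn": [0,0,0],"fingers": -1},
  {"offset": [4,0,-15],"turn": [0,0,0],"fingers": -1},
  {"offset": [0,0,0],"turn": [0,0,0],"fingers": -1},
])

```text
time: 14.38
eef_pos: [0.5242, -0.3092, 0.1036]
tool_rot: [3.109, -0.096, 0.409]
wrist_force: [-0.7, -0.2, 1.1]
gripper_width: 0.001
```

```bash
python3 - <<'E'
from h import *
n,x,y,Rt=con()
plan(SON-.015*n,Rt)
E
```

```text
t 14.38 pos [ 0.5242 -0.3092  0.1036] F [-0.7 -0.2  1.1] gw 0.0 q [-0.32  0.28 -0.15 -0.09 -0.89  1.88]
d [  4.3  -0.9 -19.5] turn [-0.2  0.2 -0.2] rows 1 per [  4.3  -0.9 -19.5] [-0.2   0.18 -0.23]
```

Request:
arm_command([
  {"offset": [2.5,-0.5,-10],"turn": [0,0,0],"fingers": -1},
  {"offset": [1.5,-0.4,-6],"turn": [0,0,0],"fingers": -1},
  {"offset": [0,0,0],"turn": [0,0,0],"fingers": -1},
])

```text
time: 14.75
eef_pos: [0.5277, -0.3109, 0.0875]
tool_rot: [3.109, -0.098, 0.409]
wrist_force: [0.5, -0.8, 0.2]
gripper_width: -0.001
```

Request:
arm_command([
  {"offset": [0.8,0,-3],"turn": [0,0,0],"fingers": -1},
  {"offset": [0,0,0],"turn": [0,0,0],"fingers": -1},
])

```text
time: 15.0
eef_pos: [0.5286, -0.311, 0.0847]
tool_rot: [3.109, -0.098, 0.41]
wrist_force: [0.4, 0.1, 0.0]
gripper_width: 0.0
```

Request:
arm_command([
  {"offset": [0.8,0,-3],"turn": [0,0,0],"fingers": -1},
  {"offset": [0,0,0],"turn": [0,0,0],"fingers": -1},
])

```text
time: 15.25
eef_pos: [0.5295, -0.3111, 0.0817]
tool_rot: [3.108, -0.098, 0.41]
wrist_force: [-0.3, -0.5, 0.2]
gripper_width: -0.001
```

Request:
arm_command([
  {"offset": [0.8,0,-3],"turn": [0,0,0],"fingers": -1},
  {"offset": [0,0,0],"turn": [0,0,0],"fingers": -1},
])

```text
time: 15.5
eef_pos: [0.5304, -0.3111, 0.0787]
tool_rot: [3.108, -0.098, 0.41]
wrist_force: [0.3, -1.4, 0.7]
gripper_width: 0.002
```

Request:
arm_command([
  {"offset": [0.8,0,-3],"turn": [0,0,0],"fingers": -1},
  {"offset": [0,0,0],"turn": [0,0,0],"fingers": -1},
])

```text
time: 15.75
eef_pos: [0.5306, -0.3112, 0.0784]
tool_rot: [3.107, -0.096, 0.411]
wrist_force: [-10.7, 6.0, 20.6]
gripper_width: 0.002
```

Request:
arm_command([
  {"offset": [0.6,0,-2.5],"turn": [0,0,0],"fingers": -1},
  {"offset": [0,0,0],"turn": [0,0,0],"fingers": -1},
])

```text
time: 16.0
eef_pos: [0.5307, -0.3113, 0.0782]
tool_rot: [3.106, -0.095, 0.412]
wrist_force: [-19.9, 10.3, 35.0]
gripper_width: 0.002
```

Firm stop reached. Retracting and checking.

Request:
arm_command([
  {"offset": [-5,0.3,20],"turn": [0,0,0],"fingers": -1},
  {"offset": [-10,0.6,40],"turn": [0,0,0],"fingers": -1},
  {"offset": [-12,0.6,45],"turn": [0,0,0],"fingers": -1},
  {"offset": [-20,0.6,55],"turn": [0,0,0],"fingers": -1},
  {"offset": [0,0,0],"turn": [0,0,0],"fingers": -1},
])

```text
time: 16.62
eef_pos: [0.4861, -0.3102, 0.2392]
tool_rot: [3.102, -0.097, 0.424]
wrist_force: [-0.7, 0.6, -1.5]
gripper_width: -0.0
```

```bash
python3 - <<'E'
from h import *
n,x,y,Rt=con()
grab('wrist','w12');grab('scene','s12');grab('top','t12')
p,W,K,R,t=load('w12')
h=(W-np.array([0,0,np.load('n.npy')[3]]))@n*1000
d=W-SON; l=d@y; e=d@x
for nm,c in dict(on=0,off=-.06,rockL16=.096,rockR16=.064).items():
    m=(np.hypot(l-c,e)<.005)&(h<60);print(nm,m.sum(),np.median(h[m]).round(2))
p0,W0,*_=load('w11');h0=(W0-np.array([0,0,np.load('n.npy')[3]]))@n*1000;d=W0-SON
m=(np.hypot(d@y+.06,d@x)<.005)&(h0<60);print('off before',np.median(h0[m]))
print(robot.get_state()['wrist_force'].round(1),robot.get_state()['time'])
a,b=load('top0')[0],load('t12')[0]
dd=np.abs(a.astype(int)-b).max(2)>25;cv2.imwrite('pics/diff.png',np.hstack([b[:,:,::-1][:, :640],])*1);cv2.imwrite('pics/dd.png',dd.astype(np.uint8)*255)
E
```

```text
on 93 8.0
off 94 16.74
rockL16 94 11.91
rockR16 86 19.08
off before 10.927022757655443
[-0.3  0.4 -0.5] 16.775
```

View pics/w12.png

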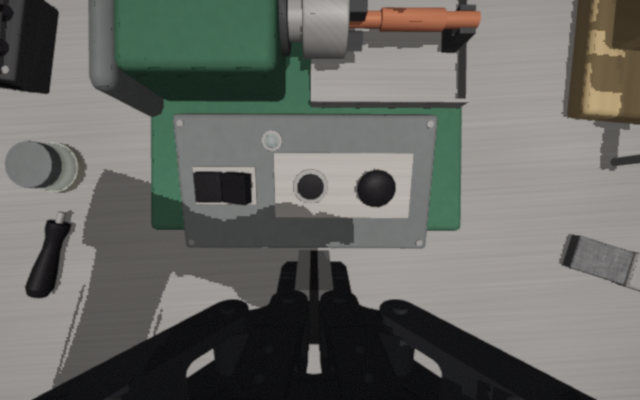

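View pics/t12.png

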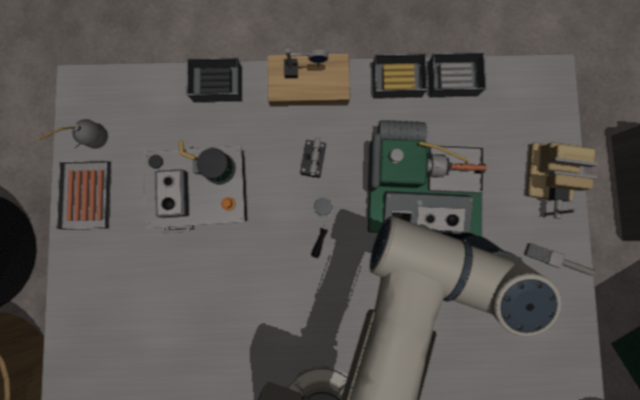

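View pics/s12.png

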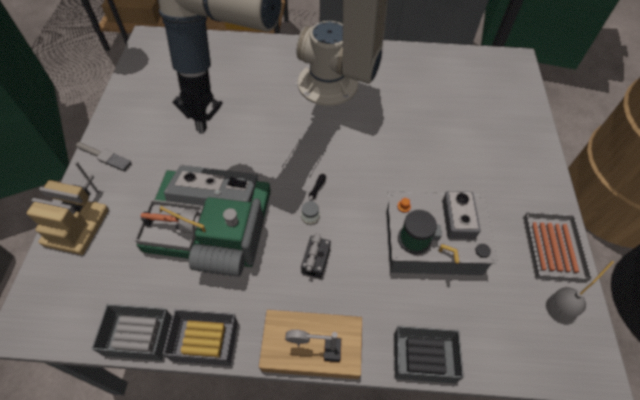

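Everything matches the target state: spindle start at (310,187) is in at 8.0 mm, its stop has risen 5.8 mm, the rocker is at slow and the loose parts look unmoved. I'll check the pump's depth once more, then hand in.

```bash
python3 - <<'E'
from h import *
for t in('top0','t12'):
    W=load(t)[1];print(t,'pump on z',np.nanmedian(W[181:184,167:170,2]),'stop z',np.nanmedian(W[203:206,168:171,2]))
s=robot.get_state();print(s['time'],s['wrist_force'].round(1),abs(s['dq']).max())
print(robot.sign_off())
E
```

```text
top0 pump on z 0.16282039981273283 stop z 0.15948308183264115
t12 pump on z 0.15485953741371594 stop z 0.16627546695693188
16.775 [-0.3  0.4 -0.5] 0.01896350815419405
the job is handed in; nothing more can be done
None
```

I started the machine in the order asked, pressing with the shut fingertips only, and handed the job in at 16.8 s with the hand clear. I pushed the rocker to slow, then pressed pump start, then spindle start, each to a firm stop (about 15–40 N at the wrist).

**Last checks:**
- **Rocker:** its left half lies flat 11.9 mm above the console, against 12 mm when fully down, and its right half is raised.
- **Pump:** the start button went down 6.0 mm, measured with the wrist camera just after pressing. In the last top view it is still in and its stop mushroom is up about 7 mm.
- **Spindle:** the start button stands 8.0 mm above the face, which is fully in, and its stop mushroom rose 5.8 mm.
- **Hand and loose parts:** the wrist force is near zero. By eye, the loose parts look unmoved in the last pictures.

**What disagreed:**
- **Fingertip position:** the wrist camera and the contact forces put the shut fingertips about 15–18 mm behind the reported TCP, not 17 mm ahead of it. I worked from what I measured.
- **Camera agreement:** the top and wrist cameras differed by 3–6 mm on the button positions. I used the wrist camera.
- **Refused move calls:** two early calls were refused because I had left out the turn field. Nothing moved.

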